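# Fit the inspection mirror and hold its telescopic arm out to the second stop

## Task

I want to look up behind the pipes: while the telescopic arm is still pushed in, set the round inspection mirror glass up in the round holder at the arm's end, fully home, without dropping it, and let go of it. Then squeeze the button in the side of the arm's grip, keep it squeezed and pull the arm straight out, past the catch at its first stop, to its second stop where it goes no further. The arm springs back by itself, so finish while still gripping it there, mirror in place, and leave the other things on the worktop where they are.

Things in the scene. Friction and masses are not known exactly. Their poses are not given: they have to be found in the camera images.
- housing: Fixed housing of the telescopic arm: aluminium block 140 mm long (its x) x 52 mm wide, top 82 mm above the worktop, on a dark foot plate 150 x 110 mm, 12 mm thick. Origin on the worktop under the block's centre; z up. Its x axis is the direction in which the arm slides out, roughly the robot's left (+y), within 0.25 rad; its y is level, to the left seen along x.
- stem (a joint): Travel of the arm out along the housing's x, m: 0 pushed in, locked by a catch; 0.06 first stop, where the catch drops in unless the button is squeezed; 0.12 second stop, solid end of travel, no catch. A spring draws it in with 3 to 4 N, plus 0.6 N friction; let go, it slides back to the first stop. Steel stem 16 mm thick, axis 40 mm above the worktop.
- grip_point (a point): Black grip block on the stem between housing and holder: 36 mm long (x), 30 mm wide (y -18 to +12 mm), 30 to 85 mm above the worktop. This point: on the stem's line (y 0), 68 mm above the worktop, mid-button height, 115 mm (+ the stem's travel) along x from the housing's origin; axes as the housing's. 27 mm free between block and housing when pushed in.
- trigger (a joint): Travel of the grip's button, m: 0 out, 0.006 fully in; the catch is free from about 0.0045. Grey block 22 mm long, 24 mm high on the grip's +y side, moving along -y: its face is at y = +20 mm out, +14 mm fully in. 3 N to start, 7 N fully in; springs back. A pinch from above along y presses it (38 mm over grip and button, 32 mm pressed).
- holder_rim (a point): Round black holder cup at the stem's outer end, 75 mm along x beyond the grip point: outer diameter 68 mm, 20 mm high, open upward, pocket 44 mm diameter, 12 mm deep. This point: centre of its mouth, at rim height, 52 mm above the worktop; axes as the housing's.
- mirror: Loose inspection mirror, about 70 g: black spigot 40 mm diameter, 10 mm high, tapered foot; above it an aluminium flange 56 mm diameter, 12 mm thick, its top the round glass, 22 mm above the foot. Starts upright, glass up, in any of three places. Origin at the foot's centre, z towards the glass. Home in the holder the flange rests on the rim, origin 10 mm below it.
- pipe_cap: Bystander: white plastic pipe cap, 54 mm diameter, 12 mm high, with a round boss 26 mm thick on top, 30 mm high in all; origin under its centre.
- collar: Bystander: brass collar, 56 mm outer and 36 mm inner diameter, 20 mm high; origin under its centre.
- wrench: Bystander: steel wrench lying flat near the robot.
- screwdriver: Bystander: screwdriver lying beyond the arm.
- leak_bottle: Bystander: white bottle 60 mm diameter, 120 mm high, beyond the housing, at the far right.
- flux_tin: Bystander: flat steel tin 70 mm diameter, 45 mm high, at the far left.
- elbow: Bystander: copper pipe elbow, legs about 53 mm, lying on the robot's side of the housing.
Not all that is in view belongs to the job. What is shaped like the mirror but red is not meant.

How it is judged:
By the outcome, as a careful person would: the job done as asked, in the order asked, and still so for the second after the job is handed in, while the arm keeps its last pose, push and grip.
It also fails if it takes over 51 s, if anything falls off the work surface, if the arm or the gripper's body presses on something with over 40 N, if the wrist force passes 120 N, or if a joint passes its speed limit or range.

## Robot

A 6-joint arm with a two-finger parallel gripper is mounted at the origin on the work surface. World frame = base frame: x ahead of the robot, y to its left, z up, the work surface at z = 0. Lengths are in m, angles in rad, forces in N, time in s.
With the tool pointing down it reaches from about 0.425 to 0.95 m from the base axis. Payload 3.5 kg.
Tool frame: the origin (TCP) lies at the very end of the fingers, on their centre line; the grasp point (between the pads) lies 19 mm behind it; x points along the fingers, z is the direction in which the jaws open and shut, and the axes are right-handed (so a half turn about x gives the same grasp; the last joint's range is limited). The gripper opens to 85 mm and grips with 20 to 120 N. Pads are 22 mm wide; open, the fingers measure 114 mm over their backs; the gripper's body (76 mm by 85 mm) begins 54 mm behind the grasp point. The pads swing forward as they close: fully open they stand 13 mm farther back than shut.
Start: joints at [0.968, 0.286, 1.577, -0, 1.279, -0.15], TCP at [0.295, 0.607, 0.231] pointing down, gripper open.
Joint ranges: [-2.77, 2.77], [-0.9, 2.22], [0.21, 2.48], [-1.53, 4.67], [0.24, 2.81], [-2.84, 2.84]. Speed limits (rad/s): [2.79, 2.79, 3.14, 3.14, 3.14, 3.14].

## Interface

Orientations are given as a unit quaternion [x, y, z, w].
In Python, from plant import ctrl, cams gives the robot as it stands.
- The arm moves only by the tool play_rows, never from a script. Its argument "rows" is a list of rows, each a list of 3 entries, a list of its own where there are three numbers: the opening in per cent of the stroke, from 0 (shut) to 100 (fully open), then the shift along the tool's x, y, z in units of 0.3 m (1.0 is 0.3 m), then the turn, a rotation vector about the tool's x, y, z in units of pi/2 rad (1.0 is pi/2 rad). A call has 1 to 10 rows; each row is the pose to reach, as a shift and turn from the pose commanded when the call began, along the tool's axes at that moment; what a row does not reach only later rows make up. A row lasts 1/12 s, in which the tool goes at most 41.7 mm and 7.16 degrees, less where a joint would pass 70% of its speed; a pose out of reach is approached as far as the arm can. A call with a number of a shift or a turn outside -1 to 1 is refused whole. A call with a gripper value outside its range is refused whole. The fingers move at their own pace and stop on an object; "force" is the grip in N (left out, the last holds). Time passes only in rows, so rows that repeat a pose let the fingers close. It gives the time, the measured TCP pose, the force and the opening at its end, in the units of the state.
- ctrl.get_state(): the state, without advancing time (a new reading comes with each control period).
- cams.read_camera(name): name is "scene" or "top"; returns a dict with "color" (384x512x3 uint8, red, green, blue), "fx", "fy", "cx", "cy" (pixels), "k1" (the pictures are not rectified: a ray, as slopes to the right and down, at radius r is drawn at 1 + k1 r^2 times it, then the intrinsics apply), "view" (4x4, takes a point from world to camera coordinates). Camera axes: x right, y down, z forward; pixel columns grow to the right and rows downward; lengths in m; the calibration is good to about 2 mm. A picture is of the moment at which its call begins. There is no depth.
- ctrl.sign_off(): hands the job in, once; it reports no verdict.
The state is a dict: "time": time; "qpos": joint angles; "dq": joint speeds; "joint_efforts": joint torques, N m; "eef_pos": TCP position; "tcp_rot": TCP orientation; "contact_force": force on the tool from outside, world axes, zero at the start; "wrist_torque": the same for the moment, N m; "opening": opening from 0.0 (shut) to 1.0 (fully open).
Only numpy, scipy, OpenCV 4.12 (cv2) and the standard library are available. Lean on these libraries where they do the work, as an engineer would, in place of code of your own. Each camera call takes 0.05 s, during which the arm holds its last target. There are 200 camera calls.

## Working session

There is one attempt and no reset: what is moved stays moved. The work goes in short steps, Python scripts to look and compute and a tool call to move; the robot and the scene stay as the last step left them, time stands still between calls to the robot, and variables do not carry over. Pictures are saved under pics/ and viewed, about 8 in all and at most 12, crops included, and the job is handed in when it is done.

Besides the shell and the picture viewer there is one more tool, called after ">>>" by a JSON object that holds its "api" and its "payload", one argument or row to a line. play_rows: Moves the arm, as the interface text tells. Shifts and turns lie within -1 to 1; 1 stands for 0.3 m of shift or pi/2 rad of turn. Its arguments: {"type":"object","properties":{"rows":{"type":"array"},"force":{"type":"number"}},"required":["rows"]}

```bash
mkdir -p pics; ls; cat > h.py <<'E'
import numpy as np, cv2
from plant import ctrl, cams
from scipy.spatial.transform import Rotation as R
def cam(n):
    c=cams.read_camera(n); return c
def ray(c,u,v):
    K=np.array([[c['fx'],0,c['cx']],[0,c['fy'],c['cy']],[0,0,1.]])
    p=cv2.undistortPoints(np.array([[[u,v]]],float),K,np.array([c['k1'],0,0,0.]))[0,0] if False else None
    xd=np.array([(u-c['cx'])/c['fx'],(v-c['cy'])/c['fy']]); x=xd.copy()
    for _ in range(30): x=xd/(1+c['k1']*(x@x))
    V=np.array(c['view']); Rm=V[:3,:3]; o=-Rm.T@V[:3,3]
    return o,Rm.T@np.array([x[0],x[1],1.])
def onz(c,u,v,z):
    o,d=ray(c,u,v); return o+d*(z-o[2])/d[2]
def proj(c,P):
    V=np.array(c['view']); p=V[:3,:3]@np.asarray(P,float)+V[:3,3]; x=p[:2]/p[2]; x=x*(1+c['k1']*(x@x))
    return np.array([c['cx']+c['fx']*x[0],c['cy']+c['fy']*x[1]])
def mv(target,rotvec_world=None):
    "shift units from commanded(=measured) pose to world target"
    s=ctrl.get_state(); T=R.from_quat(s['tcp_rot']); return T.inv().apply(np.array(target)-s['eef_pos'])/0.3
E
python3 - <<'E'
from h import *
for n in('scene','top'):
    c=cam(n); np.savez(f'{n}0.npz',**c)
    cv2.imwrite(f'pics/{n}0.png',c['color'][:,:,::-1])
    print(n,c['fx'],c['k1'],-np.array(c['view'])[:3,:3].T@np.array(c['view'])[:3,3])
s=ctrl.get_state();print(s);print(R.from_quat(s['tcp_rot']).as_matrix().round(3))
E
```

```text
pics
scene 463.71522075788045 -0.09633321457309328 [ 1.16862518 -0.04117122  1.06901866]
top 471.6666522762751 -0.19256205672021076 [ 0.40642166 -0.0062705   1.36907588]
{'time': 0.1, 'qpos': array([ 9.68028980e-01,  2.87111014e-01,  1.57804248e+00, -1.71455279e-05,
        1.27861135e+00, -1.50001770e-01]), 'dq': array([ 2.49326436e-03,  3.78938641e-04, -3.51743668e-03,  5.22851511e-04,
        1.06979369e-03, -4.01313362e-05]), 'joint_efforts': array([ 1.79316726e-04, -4.07298625e+01, -2.93697256e+01, -1.27850039e-04,
        3.43210471e-03, -1.11357971e-05]), 'eef_pos': array([0.29491461, 0.60649665, 0.23005644]), 'tcp_rot': array([-0.37532731,  0.60017042,  0.3747058 ,  0.59876576]), 'contact_force': array([ 0.59381343,  0.41386461, -0.48303239]), 'wrist_torque': array([ 0.03375508, -0.06452772,  0.03552535]), 'opening': 0.9980984816278726}
[[-0.001 -0.899  0.437]
 [-0.002  0.437  0.899]
 [-1.     0.    -0.002]]
```

View pics/scene0.png

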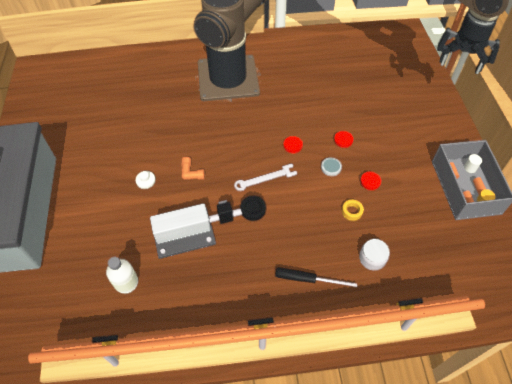

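View pics/top0.png

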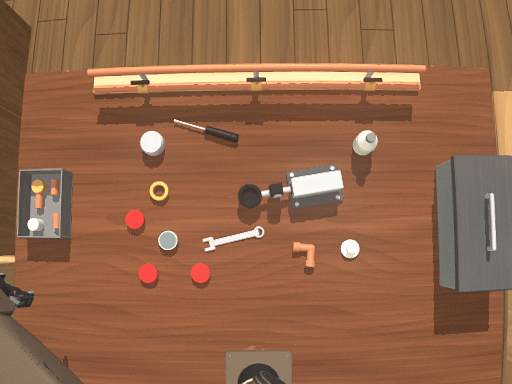

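Both pictures show the same layout. These could be taken for the mirror:
- The grey-blue disc at top (168,240), scene (331,167).
- The three red discs at top (135,219), (148,273) and (200,273).
- The brass collar at top (159,191).
- The white cap at top (350,249).

I choose the grey glass disc. The arm's holder is at top (250,196), its grip at (276,190).

```bash
python3 - <<'E'
from h import *
C={n:dict(np.load(n+'0.npz')) for n in('scene','top')}
t=C['top']['color'];s=C['scene']['color']
def crop(im,x0,y0,x1,y1,f): return cv2.resize(im[y0:y1,x0:x1],None,fx=f,fy=f,interpolation=cv2.INTER_CUBIC)
a=crop(t,230,155,350,215,6)[:,:,::-1]; b=crop(t,145,220,190,260,5); d=crop(s,310,150,355,190,5); e=crop(s,195,180,275,230,3)
W=np.zeros((600,720,3),np.uint8); W[:360]=a
for im,x in((b,0),(d,230),(e,460)): W[365:365+im.shape[0],x:x+im.shape[1]]=im[:,:,::-1]
cv2.imwrite('pics/crop0.png',W)
def blobs(n,box,lo,hi,inv=False):
    im=C[n]['color'];x0,y0,x1,y1=box
    hsv=cv2.cvtColor(im,cv2.COLOR_RGB2HSV)[y0:y1,x0:x1]
    m=cv2.inRange(hsv,lo,hi)
    k,_,st,ce=cv2.connectedComponentsWithStats(m)
    i=1+np.argmax(st[1:,4]); cs,_=cv2.findContours((st is not None)*(np.uint8(_==i)),0,2)
    c=max(cs,key=cv2.contourArea); return c+np.array([x0,y0]),ce[i]+[x0,y0]
for n,box in(('top',(150,225,188,258)),('scene',(315,152,350,182))):
    c,ce=blobs(n,box,(60,0,90),(130,255,255)); el=cv2.fitEllipse(c); print(n,'mirror',ce,el, onz(C[n],*el[0],.022))
for n,box in(('top',(234,180,266,212)),('scene',(238,192,270,224))):
    c,ce=blobs(n,box,(0,0,0),(180,255,42)); el=cv2.fitEllipse(c); print(n,'holder',ce,el, onz(C[n],*el[0],.052))
# housing top face
c,ce=blobs('top',(284,160,350,210),(0,0,165),(180,60,255)); r=cv2.minAreaRect(c);P=cv2.boxPoints(r)
print('house',r,[onz(C['top'],*p,.082)[:2].round(4) for p in P],onz(C['top'],*r[0],.082))
c,ce=blobs('scene',(145,195,220,260),(0,0,165),(180,60,255)); r=cv2.minAreaRect(c);P=cv2.boxPoints(r)
print('houseS',r,[onz(C['scene'],*p,.082)[:2].round(4) for p in P],onz(C['scene'],*r[0],.082))
E
```

```text
top mirror [167.2        240.11904762] ((167.14218139648438, 240.15054321289062), (15.324655532836914, 15.839862823486328), 160.14166259765625) [0.41365531 0.25856458 0.022     ]
scene mirror [330.98591549 165.64788732] ((330.97998046875, 165.61976623535156), (14.283061027526855, 17.616575241088867), 99.09368896484375) [0.41857443 0.25719541 0.022     ]Traceback (most recent call last):
  File "<stdin>", line 19, in <module>
  File "<stdin>", line 14, in blobs
    return _wrapfunc(a, 'argmax', axis=axis, out=out, **kwds)
    return bound(*args, **kwds)
ValueError: attempt to get argmax of an empty sequence
```

View pics/crop0.png

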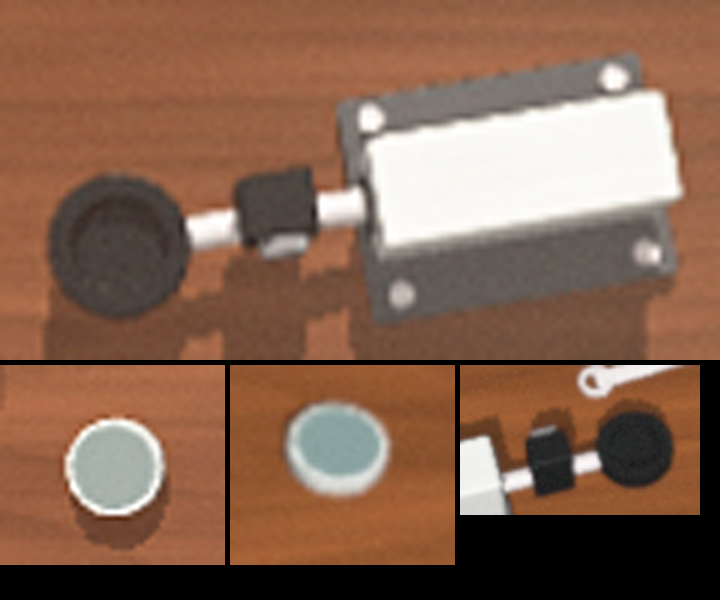

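The crop shows a glass disc with a white aluminium flange and no red, so the choice holds. The holder cup is empty, and the button is on the robot's side of the grip.

```bash
python3 - <<'E'
from h import *
C={n:dict(np.load(n+'0.npz')) for n in('scene','top')}
def big(n,box,f,full=False):
    im=C[n]['color'];x0,y0,x1,y1=box
    S=4
    z=cv2.resize(im[y0:y1,x0:x1],None,fx=S,fy=S,interpolation=cv2.INTER_CUBIC)
    hsv=cv2.cvtColor(z,cv2.COLOR_RGB2HSV).astype(int)
    m=np.uint8(f(hsv[...,0],hsv[...,1],hsv[...,2]))
    m=cv2.morphologyEx(m,cv2.MORPH_OPEN,np.ones((9,9)))
    cs,_=cv2.findContours(m,0,2);c=max(cs,key=cv2.contourArea)
    return (c.astype(np.float32)+.5)/S-.5+np.array([x0,y0],np.float32)
dark=lambda h,s,v:(v<75)&(s<110)
for n,box in(('top',(234,180,262,212)),('scene',(240,190,270,224))):
    c=big(n,box,dark); el=cv2.fitEllipse(c); print(n,'holder',np.round(el[0],1),np.round(el[1],1), onz(C[n],*el[0],.052).round(4))
w=lambda h,s,v:(s<85)&(v>80)
for n,box in(('top',(150,225,188,258)),('scene',(315,152,350,182))):
    c=big(n,box,w); el=cv2.fitEllipse(c); print(n,'mirror all',np.round(el[0],1),np.round(el[1],1), onz(C[n],*el[0],.022).round(4),onz(C[n],*el[0],.016).round(4))
wh=lambda h,s,v:(v>185)&(s<60)
c=big('top',(286,160,350,210),wh); r=cv2.minAreaRect(c);P=cv2.boxPoints(r)
Q=np.array([onz(C['top'],*p,.082)[:2] for p in P]);print('house',P.round(1).tolist(),Q.round(4).tolist(),Q.mean(0).round(4))
for i in range(4): e=Q[(i+1)%4]-Q[i];print(np.linalg.norm(e).round(4),np.arctan2(e[1],e[0]).round(3))
# grip top
c=big('top',(265,178,286,205),dark); r=cv2.minAreaRect(c); print('grip',np.round(r[0],1),np.round(r[1],1),onz(C['top'],*r[0],.085).round(4))
E
```

```text
top holder [249.3 192. ] [11.4 16.2] [0.5473 0.0208 0.052 ]
scene holder [252.8 207.5] [24.8 24.9] [0.5471 0.0206 0.052 ]
top mirror all [167.7 240. ] [19.5 19.9] [0.4141 0.2571 0.022 ] [0.4141 0.2583 0.016 ]
scene mirror all [330.9 166.3] [18.8 21.2] [0.4209 0.2564 0.022 ] [0.4166 0.2581 0.016 ]
house [[290.3999938964844, 177.39999389648438], [340.29998779296875, 169.10000610351562], [343.3999938964844, 187.6999969482422], [293.5, 196.0]] [[0.5835, -0.0934], [0.6056, -0.2325], [0.5535, -0.2396], [0.5318, -0.101]] [ 0.5686 -0.1666]
0.1409 -1.413
0.0526 -3.006
0.1403 1.726
0.0522 0.147Traceback (most recent call last):
  File "<stdin>", line 23, in <module>
  File "<stdin>", line 10, in big
ValueError: max() iterable argument is empty
```

Housing measures 140.5 × 52.4 mm, which fits. Its centre is (0.5686, -0.1666) and its x direction about 1.724 rad. The mirror is at about (0.4145, 0.257), 0.488 m from the base, so within reach. I'll pinch it first along the housing's x, then again along its y, so that it is centred both ways.

>>> {"api": "play_rows", "payload": {
  "rows": [
    [100,[0.433,-0.867,-0.873],[-0.386,0,0]],
    [100,[0.433,-0.867,-0.873],[-0.386,0,0]],
    [100,[0.433,-0.867,-0.873],[-0.386,0,0]],
    [100,[0.433,-0.867,-0.873],[-0.386,0,0]],
    [100,[0.433,-0.867,-0.873],[-0.386,0,0]],
    [100,[0.433,-0.867,-0.873],[-0.386,0,0]],
    [100,[0.433,-0.867,-0.873],[-0.386,0,0]],
    [100,[0.433,-0.867,-0.873],[-0.386,0,0]],
    [100,[0.433,-0.867,-0.873],[-0.386,0,0]],
    [100,[0.433,-0.867,-0.873],[-0.386,0,0]]
  ],
  "force": 20
}}

```text
time: 0.93
eef_pos: [0.4138, 0.2537, 0.099]
tcp_rot: [-0.536, 0.462, 0.537, 0.459]
contact_force: [1.1, 0.1, 0.3]
opening: 1.0
```

```bash
python3 - <<'E'
from h import *
C={n:dict(np.load(n+'0.npz')) for n in('scene','top')}
a=1.724;x=np.array([np.cos(a),np.sin(a)]);o=np.array([.5686,-.1666]);H=o+.19*x;G=o+.115*x
print('holder',H,'grip',G)
for n in C: print(n,proj(C[n],[*H,.052]),proj(C[n],[*G,.085]))
print('top crop holder',onz(C['top'],249.2,195.4,.052),'grip block centre px 275.6,189.4',onz(C['top'],275.6,189.4,.085))
s=ctrl.get_state();print(s['eef_pos'],R.from_quat(s['tcp_rot']).as_matrix().round(4),s['qpos'])
print(mv([.4145,.257,.011]))
E
```

```text
holder [0.53960504 0.02117458] grip [ 0.55105042 -0.05294697]
scene [252.61779003 205.02865619] [223.5624296  205.01230561]
top [249.14979294 194.72452566] [275.91340808 189.0976645 ]
top crop holder [0.5376982 0.0210478 0.052    ] grip block centre px 275.6,189.4 [ 0.55022544 -0.05207709  0.085     ]
[0.4138432  0.25368807 0.09901476] [[-0.0035 -0.9886 -0.1503]
 [-0.0025 -0.1502  0.9886]
 [-1.      0.0038 -0.002 ]] [ 3.41161269e-01  2.50278008e-02  2.13407815e+00 -1.42884111e-03
  9.86634354e-01 -1.37966336e+00]
[ 0.2933444  -0.00495167  0.01115904]
```

>>> {"api": "play_rows", "payload": {
  "rows": [
    [100,[0.15,-0.005,0.011],[0,0,0]],
    [100,[0.293,-0.005,0.011],[0,0,0]],
    [100,[0.293,-0.005,0.011],[0,0,0]],
    [100,[0.293,-0.005,0.011],[0,0,0]],
    [55,[0.293,-0.005,0.011],[0,0,0]],
    [55,[0.293,-0.005,0.011],[0,0,0]],
    [55,[0.293,-0.005,0.011],[0,0,0]],
    [55,[0.293,-0.005,0.011],[0,0,0]],
    [55,[0.293,-0.005,0.011],[0,0,0]],
    [55,[0.293,-0.005,0.011],[0,0,0]]
  ],
  "force": 20
}}

```text
time: 1.77
eef_pos: [0.4176, 0.2623, 0.0167]
tcp_rot: [0.538, -0.458, -0.536, -0.462]
contact_force: [-1.7, -0.6, 5.6]
opening: 0.627
```

```bash
python3 - <<'E'
from h import *
for n in('scene','top'):
    c=cam(n); np.savez(f'{n}1.npz',**c)
a=cams.read_camera('scene')['color'][110:210,270:390]
cv2.imwrite('pics/g1.png',cv2.resize(a,None,fx=5,fy=5,interpolation=cv2.INTER_CUBIC)[:,:,::-1])
s=ctrl.get_state();print(s)
E
```

```text
{'time': 1.9167, 'qpos': array([ 3.54674585e-01,  1.84057854e-01,  2.14786047e+00, -2.85866840e-05,
        8.04273889e-01, -1.37032622e+00]), 'dq': array([-2.00141541e-03, -2.80529506e-04, -4.60586409e-04, -1.05745548e-05,
        1.33715309e-04,  9.83464007e-04]), 'joint_efforts': array([-1.11673186e-01, -2.64378655e+01, -2.01217014e+01,  1.97867607e-02,
       -3.20693906e-01,  1.48334191e-02]), 'eef_pos': array([0.4176563 , 0.26226417, 0.01673241]), 'tcp_rot': array([ 0.53796492, -0.45832979, -0.53609522, -0.46165947]), 'contact_force': array([-0.28253276, -0.9845406 ,  6.24494758]), 'wrist_torque': array([-0.08302275,  0.19299235,  0.0517058 ]), 'opening': 0.6299246417236938}
```

View pics/g1.png

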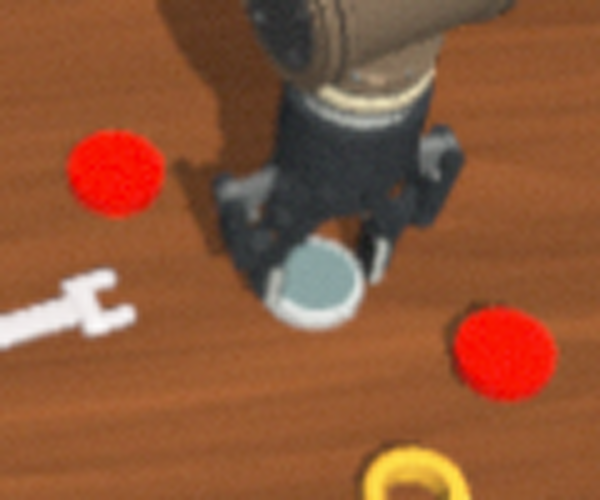

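The picture shows both fingers at the disc (crop pixel (318,280)), with no bystander touched. Next I open, turn 90° and pinch the other way.

>>> {"api": "play_rows", "payload": {
  "rows": [
    [100,[0,0,0],[0,0,0]],
    [100,[0,0,0],[0,0,0]],
    [100,[0,0,0],[0,0,0]],
    [100,[0,0,0],[0.08,0,0]],
    [100,[0,0,0],[0.16,0,0]],
    [100,[0,0,0],[0.24,0,0]],
    [100,[0,0,0],[0.32,0,0]],
    [100,[0,0,0],[0.4,0,0]],
    [100,[0,0,0],[0.48,0,0]],
    [100,[0,0,0],[0.56,0,0]]
  ]
}}

```text
time: 2.75
eef_pos: [0.4155, 0.2612, 0.0136]
tcp_rot: [-0.289, 0.645, 0.289, 0.645]
contact_force: [0.4, -0.1, 0.5]
opening: 1.006
```

>>> {"api": "play_rows", "payload": {
  "rows": [
    [100,[0,0,0],[0.08,0,0]],
    [100,[0,0,0],[0.16,0,0]],
    [100,[0,0,0],[0.24,0,0]],
    [100,[0,0,0],[0.32,0,0]],
    [100,[0,0,0],[0.4,0,0]],
    [100,[0,0,0],[0.44,0,0]],
    [100,[0,0,0],[0.44,0,0]],
    [100,[0,0,0],[0.44,0,0]]
  ]
}}

```text
time: 3.42
eef_pos: [0.4155, 0.2612, 0.0135]
tcp_rot: [-0.057, 0.705, 0.057, 0.705]
contact_force: [0.3, -1.0, 0.7]
opening: 1.002
```

```bash
python3 - <<'E'
from h import *
s=ctrl.get_state();print(s['time'],s['eef_pos'],R.from_quat(s['tcp_rot']).as_matrix().round(4),s['contact_force'],s['opening'],s['qpos'][5])
T=R.from_quat(s['tcp_rot']).as_matrix();print('jaw angle',np.arctan2(T[1,2],T[0,2]), 'turn units needed',(np.arctan2(T[1,2],T[0,2])-.153)/1.5708)
c=cam('top');np.savez('top2.npz',**c)
c=dict(c);im=c['color'][215:265,145:200]
b=cam('scene')['color'][135:200,300:370]
f=np.hstack([cv2.resize(im,(400,364),interpolation=2),cv2.resize(b,(392,364),interpolation=2)])
cv2.imwrite('pics/g2.png',f[:,:,::-1])
E
```

```text
3.4167 [0.41547968 0.26118461 0.01354879] [[-0.     -0.1595  0.9872]
 [-0.      0.9872  0.1595]
 [-1.     -0.     -0.    ]] [ 0.31241687 -0.95008976  0.65356335] 1.0017095114744818 0.19395530083651066
jaw angle 0.16022600874679957 turn units needed 0.004600209286223308
```

View pics/g2.png

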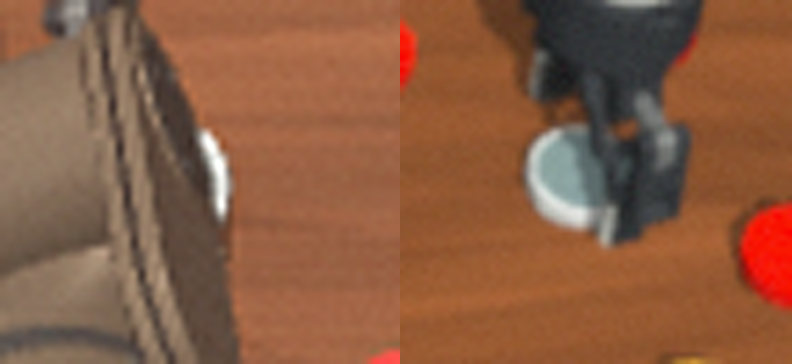

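```bash
python3 - <<'E'
from h import *
c=dict(np.load('scene0.npz'));t=dict(np.load('top0.npz'))
T=np.array([.4155,.2612,.0135]);z=np.array([.987,.16,0]);y=np.array([-.16,.987,0])
f=lambda p:(5.6*(p-[300,135])+[400,0]).round()
for l in(.013,.026):
  for a in(-.011,.011): print('front finger',l,a,f(proj(c,T+.0425*z+a*y+[0,0,l])))
for cy in(.255,.257,.259,.261):
  for n,off in(('L',[0,-.028,.016]),('R',[0,.028,.016]),('front',[.028,0,.01])): print(cy,n,f(proj(c,np.array([.4155,cy,0])+off)), 'top',proj(t,np.array([.4155,cy,0])+off).round(1))
E
```

```text
front finger 0.013 -0.011 [592. 232.]
front finger 0.013 0.011 [633. 222.]
front finger 0.026 -0.011 [595. 216.]
front finger 0.026 0.011 [637. 206.]
0.255 L [512. 180.] top [178.3 239.5]
0.255 R [621. 169.] top [159.2 239.5]
0.255 front [577. 226.] top [169.2 229.9]
0.257 L [516. 179.] top [177.7 239.5]
0.257 R [624. 168.] top [158.6 239.5]
0.257 front [580. 225.] top [168.5 229.9]
0.259 L [520. 179.] top [177.  239.5]
0.259 R [628. 168.] top [157.9 239.5]
0.259 front [584. 225.] top [167.8 229.9]
0.261 L [524. 178.] top [176.3 239.5]
0.261 R [632. 168.] top [157.2 239.5]
0.261 front [588. 225.] top [167.2 229.9]
```

The mirror's edges fit a centre at y ≈ 0.261, which is the TCP's y, so the first pinch did centre it. Now the second pinch.

>>> {"api": "play_rows", "payload": {
  "rows": [
    [100,[0.01,0,0],[0.005,0,0]],
    [100,[0.01,0,0],[0.005,0,0]],
    [50,[0.01,0,0],[0.005,0,0]],
    [50,[0.01,0,0],[0.005,0,0]],
    [50,[0.01,0,0],[0.005,0,0]],
    [50,[0.01,0,0],[0.005,0,0]],
    [50,[0.01,0,0],[0.005,0,0]],
    [50,[0.01,0,0],[0.005,0,0]],
    [50,[0.01,0,0],[0.005,0,0]]
  ],
  "force": 40
}}

```text
time: 4.27
eef_pos: [0.416, 0.2614, 0.011]
tcp_rot: [-0.053, 0.705, 0.053, 0.705]
contact_force: [0.4, 0.5, 3.8]
opening: 0.633
```

>>> {"api": "play_rows", "payload": {
  "rows": [
    [50,[-0.05,0,0],[0,0,0]],
    [50,[-0.15,0,0],[0,0,0]],
    [50,[-0.3,0,0],[0,0,0]],
    [50,[-0.3,0,0],[0,0,0]],
    [50,[-0.3,0,0],[0,0,0]],
    [50,[-0.3,0,0],[0,0,0]]
  ]
}}

```text
time: 4.77
eef_pos: [0.415, 0.261, 0.0999]
tcp_rot: [-0.053, 0.705, 0.053, 0.705]
contact_force: [-1.3, 0.0, -1.6]
opening: 0.634
```

```bash
python3 - <<'E'
from h import *
s=ctrl.get_state();T=R.from_quat(s['tcp_rot']);print(s['time'],s['eef_pos'],T.as_matrix().round(4),s['contact_force'],s['opening'],s['qpos'].round(3))
print(mv([.539,.0211,.12]))
c=cam('scene')['color'][90:190,280:400]
cv2.imwrite('pics/g3.png',cv2.resize(c,None,fx=5,fy=5,interpolation=2)[:,:,::-1])
E
```

```text
4.7667 [0.41499182 0.26095678 0.09991801] [[-7.000e-04 -1.498e-01  9.887e-01]
 [-3.000e-04  9.887e-01  1.498e-01]
 [-1.000e+00 -2.000e-04 -7.000e-04]] [-1.27672883  0.02826964 -1.55888999] 0.6339971881127423 [ 0.354  0.032  2.124 -0.     0.985  0.204]
[-0.06698912 -0.85243325  0.28888464]
```

View pics/g3.png

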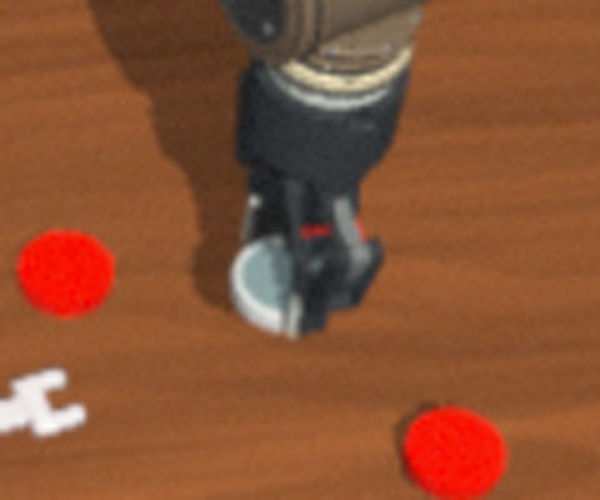

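The mirror is lifted and level between the fingers, at crop pixel (265,285). Now I carry it above the holder.

>>> {"api": "play_rows", "payload": {
  "rows": [
    [50,[-0.02,-0.03,0.01],[0,0,0]],
    [50,[-0.05,-0.12,0.04],[0,0,0]],
    [50,[-0.067,-0.23,0.08],[0,0,0]],
    [50,[-0.067,-0.34,0.115],[0,0,0]],
    [50,[-0.067,-0.45,0.152],[0,0,0]],
    [50,[-0.067,-0.56,0.19],[0,0,0]],
    [50,[-0.067,-0.67,0.227],[0,0,0]],
    [50,[-0.067,-0.76,0.257],[0,0,0]],
    [50,[-0.067,-0.82,0.278],[0,0,0]],
    [50,[-0.067,-0.852,0.289],[0,0,0]]
  ]
}}

```text
time: 5.65
eef_pos: [0.5397, 0.0186, 0.1192]
tcp_rot: [-0.052, 0.706, 0.052, 0.704]
contact_force: [0.2, 0.4, -1.4]
opening: 0.63
```

>>> {"api": "play_rows", "payload": {
  "rows": [
    [50,[0.02,0,0],[0,0,0]],
    [50,[0.08,0,0],[0,0,0]],
    [50,[0.12,0,0],[0,0,0]],
    [50,[0.12,0,0],[0,0,0]],
    [50,[0.12,0,0],[0,0,0]]
  ]
}}

```text
time: 6.07
eef_pos: [0.5378, 0.0225, 0.0828]
tcp_rot: [-0.053, 0.707, 0.054, 0.704]
contact_force: [-0.0, -1.3, -0.3]
opening: 0.632
```

```bash
python3 - <<'E'
from h import *
s=ctrl.get_state();T=R.from_quat(s['tcp_rot']);print(s['time'],s['eef_pos'],T.as_matrix().round(4),s['contact_force'],s['opening'])
print(mv([.539,.0211,.066]))
c=cam('scene')['color'][165:245,190:290];t=cam('top')['color'][165:225,225:300]
f=np.hstack([cv2.resize(c,None,fx=4,fy=4,interpolation=2),cv2.resize(t,(400,320),interpolation=2)])
cv2.imwrite('pics/g4.png',f[:,:,::-1])
E
```

```text
6.0667 [0.53777973 0.02249486 0.08284578] [[-4.200e-03 -1.509e-01  9.885e-01]
 [ 7.000e-04  9.885e-01  1.510e-01]
 [-1.000e+00  1.400e-03 -4.000e-03]] [-0.00324122 -1.29374103 -0.30326383] 0.6320584047534215
[ 0.05613166 -0.0052868   0.00354479]
```

View pics/g4.png

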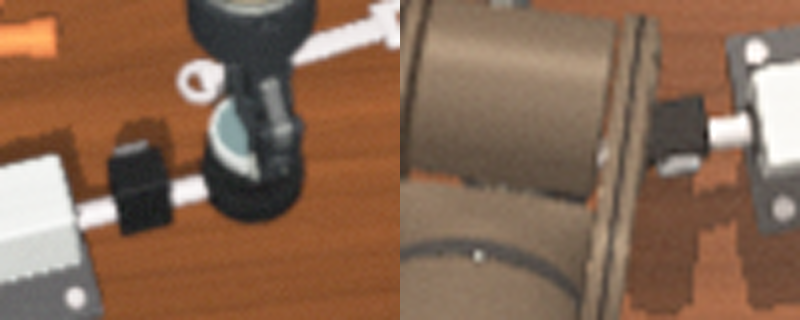

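The mirror hangs over the cup. I'll correct by about a millimetre and lower it slowly.

>>> {"api": "play_rows", "payload": {
  "rows": [
    [50,[0.03,-0.004,0.003],[0,0,0]],
    [50,[0.05,-0.004,0.003],[0,0,0]],
    [50,[0.05,-0.004,0.003],[0,0,0]],
    [50,[0.05,-0.004,0.003],[0,0,0]],
    [50,[0.05,-0.004,0.003],[0,0,0]]
  ]
}}

```text
time: 6.58
eef_pos: [0.5406, 0.0204, 0.0696]
tcp_rot: [-0.053, 0.705, 0.053, 0.705]
contact_force: [-0.4, 0.2, -0.8]
opening: 0.63
```

```bash
python3 - <<'E'
from h import *
s=ctrl.get_state();print(s['time'],s['eef_pos'],s['contact_force'],s['wrist_torque'],s['opening'],s['dq'].round(3))
print(mv([.539,.0211,.053]))
E
```

```text
6.5833 [0.54063599 0.02038666 0.06960367] [-0.38920305  0.23211272 -0.80339994] [ 0.0060094  -0.03256197  0.01164224] 0.6303163173021537 [ 0.001 -0.004 -0.006  0.    -0.003  0.002]
[ 0.05534589  0.00316602 -0.00503308]
```

>>> {"api": "play_rows", "payload": {
  "rows": [
    [50,[0.0,0.003,-0.005],[0,0,0]],
    [50,[0.012,0.003,-0.005],[0,0,0]],
    [50,[0.024,0.003,-0.005],[0,0,0]],
    [50,[0.036,0.003,-0.005],[0,0,0]],
    [50,[0.036,0.003,-0.005],[0,0,0]],
    [50,[0.036,0.003,-0.005],[0,0,0]]
  ]
}}

```text
time: 7.08
eef_pos: [0.5387, 0.0211, 0.0583]
tcp_rot: [-0.053, 0.705, 0.053, 0.705]
contact_force: [-1.0, -0.0, -0.4]
opening: 0.63
```

```bash
python3 - <<'E'
from h import *
s=ctrl.get_state();print(s['time'],s['eef_pos'],s['contact_force'],s['wrist_torque'],s['opening'],s['dq'].round(3))
print(mv([.539,.0211,.053]))
E
```

```text
7.0833 [0.53870226 0.02106023 0.05833214] [-0.99901276 -0.01135576 -0.41232041] [ 0.0254781  -0.03156448 -0.00165246] 0.630358400589483 [ 0.001 -0.005 -0.008  0.     0.003 -0.001]
[ 1.77728826e-02 -2.17026009e-05  1.01726313e-03]
```

No contact force and the foot is about 4.5 mm inside the pocket, so I go on down.

>>> {"api": "play_rows", "payload": {
  "rows": [
    [50,[0.007,0,0],[0,0,0]],
    [50,[0.014,0,0],[0,0,0]],
    [50,[0.02,0,0],[0,0,0]],
    [50,[0.02,0,0],[0,0,0]],
    [50,[0.02,0,0],[0,0,0]]
  ]
}}

```text
time: 7.5
eef_pos: [0.5391, 0.021, 0.053]
tcp_rot: [-0.053, 0.705, 0.053, 0.705]
contact_force: [0.1, -0.2, 1.3]
opening: 0.63
```

```bash
python3 - <<'E'
from h import *
s=ctrl.get_state();print(s['time'],s['eef_pos'],s['contact_force'],s['wrist_torque'],s['opening'],s['dq'].round(3))
E
```

```text
7.5 [0.53913732 0.02104656 0.05297543] [ 0.08449096 -0.17732076  1.27757279] [0.03087085 0.14256125 0.01421127] 0.6299790601443261 [-0.002 -0.002  0.003  0.001 -0.003 -0.001]
```

>>> {"api": "play_rows", "payload": {
  "rows": [
    [50,[0.006,0,0],[0,0,0]],
    [50,[0.006,0,0],[0,0,0]],
    [50,[0.006,0,0],[0,0,0]]
  ]
}}

```text
time: 7.75
eef_pos: [0.5392, 0.0211, 0.0528]
tcp_rot: [-0.053, 0.705, 0.053, 0.705]
contact_force: [-4.8, 0.8, 10.1]
opening: 0.632
```

```bash
python3 - <<'E'
from h import *
s=ctrl.get_state();print(s['time'],s['eef_pos'],s['contact_force'],s['wrist_torque'],s['opening'],s['dq'].round(3))
E
```

```text
7.75 [0.53920306 0.0210628  0.05284329] [-4.77455292  0.83015018 10.08011895] [0.05054978 0.87715942 0.02470146] 0.6323367291882032 [ 0.002 -0.003  0.002 -0.    -0.002  0.001]
```

It is stopped at the expected height with 10 N on it. Release and lift.

>>> {"api": "play_rows", "payload": {
  "rows": [
    [70,[0.002,0,0],[0,0,0]],
    [100,[0,0,0],[0,0,0]],
    [100,[0,0,0],[0,0,0]],
    [100,[0,0,0],[0,0,0]],
    [100,[-0.06,0,0],[0,0,0]],
    [100,[-0.18,0,0],[0,0,0]],
    [100,[-0.3,0,0],[0,0,0]],
    [100,[-0.4,0,0],[0,0,0]],
    [100,[-0.4,0,0],[0,0,0]]
  ]
}}

```text
time: 8.5
eef_pos: [0.5433, 0.0205, 0.1787]
tcp_rot: [-0.054, 0.7, 0.052, 0.71]
contact_force: [0.8, -0.0, 0.6]
opening: 1.001
```

>>> {"api": "play_rows", "payload": {
  "rows": [
    [100,[0,-0.18,0],[0,0,0]],
    [100,[0,-0.247,0],[0,0,0]],
    [100,[0,-0.247,0],[0,0,0]],
    [100,[0,-0.247,0],[0,0,0]],
    [100,[0,-0.247,0],[0,0,0]]
  ]
}}

```text
time: 8.92
eef_pos: [0.5496, -0.0519, 0.1701]
tcp_rot: [-0.052, 0.706, 0.053, 0.705]
contact_force: [0.1, 0.1, 0.1]
opening: 0.998
```

```bash
python3 - <<'E'
from h import *
s=ctrl.get_state();T=R.from_quat(s['tcp_rot']);print(s['time'],s['eef_pos'],T.as_matrix().round(4),s['contact_force'],s['opening'])
c=cam('scene')
np.savez('scene5.npz',**c);c=c['color'][165:245,190:290]
t=cam('top')['color'][165:225,225:300]
f=np.hstack([cv2.resize(c,None,fx=4,fy=4,interpolation=2),cv2.resize(t,(400,320),interpolation=2)])
cv2.imwrite('pics/g5.png',f[:,:,::-1])
C=cam('scene')
hsv=cv2.cvtColor(C['color'],cv2.COLOR_RGB2HSV)
for z in(.052,.064):print(z,proj(C,[.5392,.0211,z]))
for d in(-.028,.028): print([proj(C,[.5392,.0211+d,z]).round(1) for z in(.052,.064)],[proj(C,[.5392+d,.0211,z]).round(1) for z in(.052,.064)])
E
```

```text
8.9167 [ 0.54959684 -0.05194011  0.17014048] [[-1.500e-03 -1.490e-01  9.888e-01]
 [ 9.000e-04  9.888e-01  1.490e-01]
 [-1.000e+00  1.100e-03 -1.300e-03]] [0.12254486 0.13874489 0.1130009 ] 0.9983287032369023
0.052 [252.57088608 204.89940163]
0.064 [252.5192476  202.42401993]
[array([241.8, 206. ]), array([241.6, 203.6])] [array([251.3, 195.9]), array([251.3, 193.4])]
[array([263.3, 203.8]), array([263.4, 201.3])] [array([253.8, 214.2]), array([253.8, 211.7])]
```

View pics/g5.png

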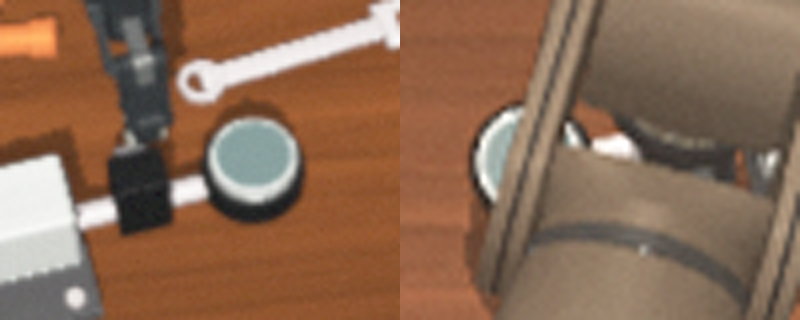

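The mirror sits level and home: the flange edges at scene px (241.6..265, top 193.6) match the prediction for a glass at 64 mm (241.6..263.4, top 193.4). Nothing else has moved. Now I lower over the grip.

>>> {"api": "play_rows", "payload": {
  "rows": [
    [100,[0.08,-0.004,0.011],[0,0,0]],
    [100,[0.18,-0.004,0.011],[0,0,0]],
    [100,[0.28,-0.004,0.011],[0,0,0]],
    [100,[0.36,-0.004,0.011],[0,0,0]],
    [100,[0.404,-0.004,0.011],[0,0,0]],
    [100,[0.404,-0.004,0.011],[0,0,0]],
    [100,[0.404,-0.004,0.011],[0,0,0]],
    [100,[0.404,-0.004,0.011],[0,0,0]]
  ]
}}

```text
time: 9.73
eef_pos: [0.555, -0.053, 0.0516]
tcp_rot: [-0.054, 0.704, 0.053, 0.706]
contact_force: [-0.1, -0.2, 0.6]
opening: 1.0
```

```bash
python3 - <<'E'
from h import *
s=ctrl.get_state();T=R.from_quat(s['tcp_rot']);print(s['time'],s['eef_pos'],T.as_matrix().round(4),s['contact_force'],s['opening'])
print(mv([.553,-.0527,.049]))
c=cam('scene')['color'][155:245,190:290]
cv2.imwrite('pics/g6.png',cv2.resize(c,None,fx=6,fy=6,interpolation=2)[:,:,::-1])
E
```

```text
9.7333 [ 0.55497368 -0.05296376  0.05159067] [[ 3.000e-03 -1.503e-01  9.886e-01]
 [-8.000e-04  9.886e-01  1.503e-01]
 [-1.000e+00 -1.300e-03  2.900e-03]] [-0.06072522 -0.15953802  0.55552637] 0.9996898119247944
[ 0.00861502  0.00186864 -0.00639672]
```

View pics/g6.png

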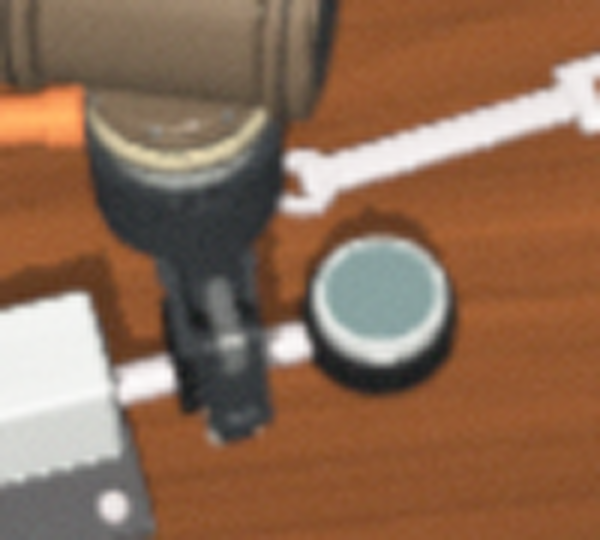

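The fingers straddle the grip block (crop pixel (220,350)), and the mirror glass is still level at (380,290). Now a small shift and the squeeze.

>>> {"api": "play_rows", "payload": {
  "rows": [
    [100,[0.008,0.001,-0.006],[0,0,0]],
    [100,[0.008,0.001,-0.006],[0,0,0]],
    [20,[0.008,0.001,-0.006],[0,0,0]],
    [20,[0.008,0.001,-0.006],[0,0,0]],
    [20,[0.008,0.001,-0.006],[0,0,0]],
    [20,[0.008,0.001,-0.006],[0,0,0]],
    [20,[0.008,0.001,-0.006],[0,0,0]],
    [20,[0.008,0.001,-0.006],[0,0,0]],
    [20,[0.008,0.001,-0.006],[0,0,0]],
    [20,[0.008,0.001,-0.006],[0,0,0]]
  ],
  "force": 50
}}

```text
time: 10.62
eef_pos: [0.5538, -0.0526, 0.0483]
tcp_rot: [-0.054, 0.704, 0.053, 0.706]
contact_force: [9.0, 2.3, -0.7]
opening: 0.356
```

```bash
python3 - <<'E'
from h import *
s=ctrl.get_state();T=R.from_quat(s['tcp_rot']);print(s['time'],s['eef_pos'],T.as_matrix().round(4),s['contact_force'],s['wrist_torque'],s['opening'],s['dq'].round(3))
E
```

```text
10.6167 [ 0.55375937 -0.05264288  0.04827242] [[ 4.000e-03 -1.508e-01  9.885e-01]
 [-1.000e-04  9.886e-01  1.508e-01]
 [-1.000e+00 -7.000e-04  3.900e-03]] [ 9.03440485  2.34913137 -0.68979571] [0.25459012 0.17178877 0.26530886] 0.35635341777004526 [-0.    -0.001  0.    -0.001  0.002 -0.001]
```

Opening reads 30 mm. The 56 mm flange read 53.5 mm, so this is about 32 mm: the button is fully in. Pull out, staying short of the end stop at first.

>>> {"api": "play_rows", "payload": {
  "rows": [
    [20,[0,0.01,0.004],[0,0,0]],
    [20,[0,0.04,0.004],[0,0,0]],
    [20,[0,0.08,0.004],[0,0,0]],
    [20,[0,0.12,0.004],[0,0,0]],
    [20,[0,0.16,0.004],[0,0,0]],
    [20,[0,0.2,0.004],[0,0,0]],
    [20,[0,0.24,0.004],[0,0,0]],
    [20,[0,0.28,0.004],[0,0,0]],
    [20,[0,0.32,0.004],[0,0,0]],
    [20,[0,0.34,0.004],[0,0,0]]
  ]
}}

```text
time: 11.45
eef_pos: [0.5376, 0.0477, 0.0483]
tcp_rot: [-0.055, 0.706, 0.053, 0.705]
contact_force: [-0.9, -6.6, 5.1]
opening: 0.356
```

```bash
python3 - <<'E'
from h import *
s=ctrl.get_state();T=R.from_quat(s['tcp_rot']);print(s['time'],s['eef_pos'],T.as_matrix().round(4),s['contact_force'],s['wrist_torque'],s['opening'],s['dq'].round(3))
x=np.array([np.cos(1.724),np.sin(1.724),0]);d=s['eef_pos']-[.5538,-.0526,.0483];print('travel',d@x,'lateral',d@[-x[1],x[0],0])
c=cam('scene')['color'][140:240,190:310]
cv2.imwrite('pics/g7.png',cv2.resize(c,None,fx=5,fy=5,interpolation=2)[:,:,::-1])
E
```

```text
11.45 [0.53755635 0.04769036 0.04825417] [[-0.0013 -0.1519  0.9884]
 [-0.0026  0.9884  0.1519]
 [-1.     -0.0024 -0.0017]] [-0.87237806 -6.64526246  5.14664083] [-0.76924746  0.96569952  0.17537877] 0.3557263801312743 [ 0.121 -0.009  0.011 -0.001 -0.004  0.121]
travel 0.10159454620295512 lateral 0.0007485748672826634
```

View pics/g7.png

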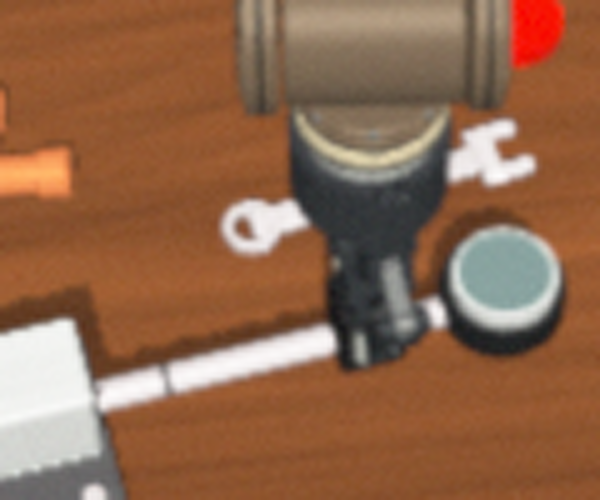

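The stem is well past the first stop, at about 102 mm, with the mirror in place at crop pixel (505,275). Now I go slowly onto the end stop.

>>> {"api": "play_rows", "payload": {
  "rows": [
    [20,[0,0.02,0],[0,0,0]],
    [20,[0,0.04,0],[0,0,0]],
    [20,[0,0.055,0],[0,0,0]],
    [20,[0,0.065,0],[0,0,0]],
    [20,[0,0.072,0],[0,0,0]],
    [20,[0,0.072,0],[0,0,0]],
    [20,[0,0.072,0],[0,0,0]]
  ]
}}

```text
time: 12.08
eef_pos: [0.5346, 0.066, 0.0483]
tcp_rot: [-0.056, 0.706, 0.052, 0.704]
contact_force: [-0.6, -14.4, 5.2]
opening: 0.353
```

```bash
cat > st.py <<'E'
from h import *
s=ctrl.get_state();T=R.from_quat(s['tcp_rot']);print(s['time'],s['eef_pos'],s['contact_force'],s['wrist_torque'],s['opening'],s['dq'].round(3))
x=np.array([np.cos(1.724),np.sin(1.724),0]);d=s['eef_pos']-[.5538,-.0526,.0483];print('travel',d@x,'lateral',d@[-x[1],x[0],0],'Fx',s['contact_force']@x)
E
python3 st.py
```

```text
12.0833 [0.53464035 0.06596755 0.0482968 ] [ -0.58275735 -14.38407785   5.20629787] [-1.93185252  0.97204165  0.09457857] 0.353297867288218 [-0.002 -0.    -0.001  0.005 -0.001 -0.004]
travel 0.12010266098810972 lateral 0.0008412295911409823 Fx -14.126669071957584
```

Travel is 120.1 mm and the force jumped from about 6 N to 14 N. I'll confirm with a little more pull.

>>> {"api": "play_rows", "payload": {
  "rows": [
    [20,[0,0.006,0],[0,0,0]],
    [20,[0,0.006,0],[0,0,0]],
    [20,[0,0.006,0],[0,0,0]],
    [20,[0,0.006,0],[0,0,0]],
    [20,[0,0.006,0],[0,0,0]],
    [20,[0,0.006,0],[0,0,0]]
  ]
}}

```text
time: 12.58
eef_pos: [0.5346, 0.0661, 0.0483]
tcp_rot: [-0.057, 0.706, 0.051, 0.704]
contact_force: [-0.4, -19.5, 5.6]
opening: 0.351
```

```bash
python3 st.py; python3 - <<'E'
from h import *
c=cam('scene')['color']
cv2.imwrite('pics/g8.png',cv2.resize(c[100:300,90:400],(775,500),interpolation=2)[:,:,::-1])
E
```

```text
12.5833 [0.53464478 0.06605156 0.04829147] [ -0.35883345 -19.49962364   5.60989357] [-2.69610004  0.91093839  0.06447372] 0.35086285229493375 [ 0.003  0.     0.     0.    -0.     0.001]
travel 0.12018500745368826 lateral 0.0008240275071721485 Fx -19.216469691721766
```

View pics/g8.png

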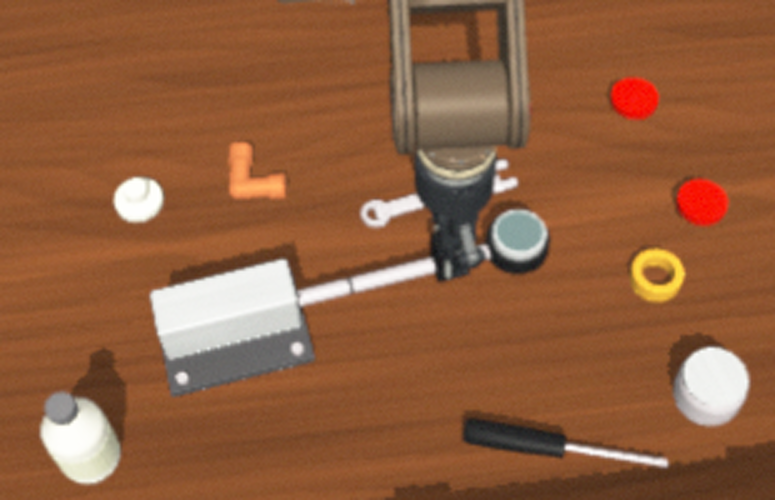

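It is firmly against the end stop: 5 N more pull moved it only 0.1 mm. The mirror is in the cup at picture pixel (518,237), and the bystanders in view are where they were. Handing in.

```bash
python3 -c "
from plant import ctrl
print(ctrl.sign_off())"
```

```text
the job is handed in; nothing more can be done
None
```

The mirror is home in the holder and released, and the arm is pulled out to its second stop with the button still squeezed. I handed the job in at about 12.6 s, still gripping.

- **Mirror:** I pinched it twice at right angles to centre it, then set it in the cup while the arm was pushed in. It stopped at the expected height under a 10 N push. After release, the camera showed the flange level and at the predicted height to within about 2 pixels.
- **Arm:** The last checks showed 120.2 mm of travel, and 5 N more pull moved it only 0.1 mm, so it is on the end stop. The jaw opening of about 30 mm matches the button fully in; the 56 mm flange also read about 2.5 mm low.
- **Bystanders:** The last picture showed none of them moved. One red disc was hidden behind the robot arm there, and the flux tin was only partly checked, by eye.
- **Disagreements:** The first measurements of the holder differed by about 2 mm between the top view and the housing geometry. I aimed between them, and the mirror went in without resistance.

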